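# Square and stack the capsule-filler plates

### The job

Stack the two capsule-filler plates in the squaring bed: first lay the blue plate flat on the bed's floor and push it up flush against both fences, then lay the yellow plate on top of it and bring that flush against both fences too. The long sides go along the far, two-piece fence. Leave both plates flat and squared in the corner, let go of them, and do not disturb the other things on the worktop.

Things in the scene. Friction and masses are not known exactly. Their poses are not given: they have to be found in the camera images.
- blue_plate_center (a point): centre (half-way up) of the loose blue capsule-filler plate: a flat rectangular plate 140 mm long, 58 mm wide, 14 mm thick, 0.15 kg, rows of dark round marks on its flat top. Its y axis runs along the length, x across the width, z up out of its top; it is the same either way round. At the start it lies flat on the worktop. It belongs at the bottom of the stack.
- yellow_plate_center (a point): centre (half-way up) of the loose yellow capsule-filler plate: a flat rectangular plate 140 mm long, 58 mm wide, 14 mm thick, 0.15 kg, rows of dark round marks on its flat top. Its y axis runs along the length, x across the width, z up out of its top; it is the same either way round. At the start it lies flat on the worktop. It belongs on top of the blue plate.
- bed_corner (a point): inner corner of the squaring bed, where the inner faces of its two fences meet its floor. The bed is fixed to the worktop: a dark steel floor 8 mm thick (this point is 8 mm above the worktop) with two bright aluminium fences. Axes: x points at the far fence, y at the side fence, z up. The floor reaches 84 mm from here along -x and 166 mm along -y and is open on those two sides.
- far_fence (a point): middle of the far fence at floor level, on the line of its inner face (axes as the corner's). The fence is 12 mm thick, stands 33 mm above the floor and runs along y in two pieces: from +35 to +82 mm and from -38 to -70 mm from this point; the gap between is room for a finger opposite the middle of a plate.
- side_fence (a point): middle of the side fence at floor level, on its inner face (axes as the corner's). The fence is 12 mm thick, stands 33 mm above the floor and runs along x from -29 to +25 mm from this point, without a gap.
- bed_floor (a point): point on the bed's floor, 8 mm above the worktop, below the centre of a plate that is flush against both fences: 29 mm from the far fence, 70 mm from the side fence (axes as the corner's; a plate's 140 mm length goes along y). A plate's centre then stands 7 mm above this point for the lower plate, 21 mm for the upper one.
- label_roll: bystander, to be left where it is: white roll of labels lying flat, 70 mm across, 36 mm high; origin at the centre of its underside
- timer: bystander, to be left where it is: white digital timer lying flat, 66 x 66 x 19 mm; origin at the centre of its underside
- amber_bottle: bystander, to be left where it is: amber bottle with black cap, 48 mm across, 100 mm high; origin at the centre of its underside
- white_jar: bystander, to be left where it is: white jar with screw lid, 68 mm across, 90 mm high; origin at the centre of its underside
- petri: bystander, to be left where it is: shallow white porcelain dish, 64 mm across, 15 mm high; origin at the centre of its underside
- blue_lid_jar: bystander, to be left where it is: small white jar with blue lid, 50 mm across, 46 mm high; origin at the centre of its underside
Mind the look-alikes: they are no part of the job. Of the things shaped like the part that bears yellow_plate_center, the yellow one is meant.

How it is judged:
On the way:
1. the blue plate lies flat on the bed's floor, flush against both fences, with the yellow plate not yet on it (x of blue_plate_center in the frame of bed_corner between -0.0315 and -0.0265 m and y of blue_plate_center in the frame of bed_corner between -0.0725 and -0.0675 m and z of blue_plate_center in the frame of bed_corner between 0.004 and 0.01 m and angle between the y axis of blue_plate_center and the y axis of bed_corner, either way round below 0.025 rad and angle between blue_plate_center's own z axis and vertical below 0.05 rad and distance between yellow_plate_center and blue_plate_center above 0.06 m), for 0.2 s.
At the end, for the whole second after the job is handed in: The blue plate lies flat on the floor of the bed and the yellow plate flat on the blue one, each within 2.5 mm of flush against both fences, within 3 mm of its proper height and parallel to the fences within 0.025 rad (tilt under 0.05 rad), both at rest (x of blue_plate_center in the frame of bed_corner between -0.0315 and -0.0265 m and y of blue_plate_center in the frame of bed_corner between -0.0725 and -0.0675 m and z of blue_plate_center in the frame of bed_corner between 0.004 and 0.01 m and angle between the y axis of each of blue_plate_center, yellow_plate_center and the y axis of bed_corner, either way round below 0.025 rad and angle between each of blue_plate_center, yellow_plate_center's own z axis and vertical below 0.05 rad and x of yellow_plate_center in the frame of bed_corner between -0.0315 and -0.0265 m and y of yellow_plate_center in the frame of bed_corner between -0.0725 and -0.0675 m and z of yellow_plate_center in the frame of bed_corner between 0.018 and 0.024 m and linear speed of each of blue_plate, yellow_plate below 0.01 m/s); the robot touches nothing.
It fails at once if a bystander (label roll, timer, amber bottle, white jar, dish or blue-lidded jar) is shifted by more than 25 mm (distance of any of label_roll, timer, amber_bottle, white_jar, petri, blue_lid_jar from where it was at the start of the episode above 0.025 m).
It also fails if it takes over 61 s, if anything falls off the work surface, if the arm or the gripper's body presses on something with over 40 N, if the wrist force passes 120 N, or if a joint passes its speed limit or range.

### The arm

A 6-joint arm with a two-finger parallel gripper is mounted at the origin on a cart in front of the work surface, level with it; the furniture and walls round the work are solid. World frame = base frame: x ahead of the robot, y to its left, z up, the work surface at z = 0. Lengths are in m, angles in rad, forces in N, time in s.
With the tool pointing down it reaches from about 0.275 to 0.85 m from the base axis. Payload 5.2 kg.
Tool frame: the origin (TCP) lies between the finger pads; the fingertips stand 11 mm ahead of it and the grasp point (between the pads) lies 8 mm behind it; z points along the fingers, y is the line along which they close (so a half turn about z gives the same grasp; the last joint's range is limited). The gripper opens to 85 mm and grips with 20 to 120 N. Pads are 22 mm wide; open, the fingers measure 114 mm over their backs; the gripper's body (76 mm by 85 mm) begins 54 mm behind the grasp point. The pads swing forward as they close: fully open they stand 13 mm farther back than shut.
Start: joints at [-1.431, 0.259, 1.535, -0, 1.348, -0.203], TCP at [0.185, -0.518, 0.242] pointing down, gripper open.
Joint ranges: [-3.14, 3.14], [-0.91, 2.08], [0.19, 2.58], [-1.22, 4.36], [0.22, 2.71], [-3.12, 3.12]. Speed limits (rad/s): [2.57, 2.57, 3.14, 3.14, 3.14, 3.14].

### API

Orientations are given as a 3x3 rotation matrix whose columns are the frame's x, y, z axes.
In Python, from cell import env gives the robot as it stands.
- The arm moves only by the tool carry_out, never from a script. Its argument "series" is a list of rows, each an object with "dp": the shift along the world's x, y, z in mm, a list of three; "twist": the turn about the world's z in degrees; "hand": the opening, from -1 (shut) to 1 (fully open), so that 0 is half open. A call has 1 to 20 rows; each row is the pose to reach, as a shift and turn from the pose commanded when the call began; what a row does not reach only later rows make up. A row lasts 1/8 s, in which the tool goes at most 62.5 mm and 10.7 degrees, less where a joint would pass 70% of its speed; a pose out of reach is approached as far as the arm can. A call with a gripper value outside its range is refused whole. The fingers move at their own pace and stop on an object; "squeeze" is the grip in N (left out, the last holds). Time passes only in rows, so rows that repeat a pose let the fingers close. It gives the time, the measured TCP pose, the force, the opening and the grip force at its end, in the units of the state.
- env.observe(): the state, without advancing time (a new reading comes with each control period).
- env.get_image(name): name is "scene" or "top" or "wrist"; returns the picture (400x640x3 uint8, red, green, blue); there is no depth.
- env.calibration(name): a dict with "mtx" (3x3 intrinsics, pixels), "world_to_cam" (4x4, takes a point from world to camera coordinates); the wrist camera has in their place "hand_eye" (4x4, takes a point from camera to tool coordinates, whose origin is the TCP and whose axes are the flange's). Camera axes: x right, y up, looking along -z (the intrinsics and any distortion apply to the point x, -y, -z); pixel columns grow to the right and rows downward; lengths in m; the calibration is good to about 2 mm. The wrist camera is an equidistant fisheye: a pixel r from the principal point sees the ray r / f radians off the axis. A picture is of the moment at which its call begins: read the wrist's pose just before it. calibration takes no time and is no camera call.
- env.sign_off(): hands the job in; it is judged then, once.
The state is a dict: "time": time; "qpos": joint angles; "dq": joint speeds; "tau": joint torques, N m; "position": TCP position; "tool_rot": TCP orientation; "force": force on the tool from outside, world axes, zero at the start; "torque": the same for the moment, N m; "opening": opening from 0.0 (shut) to 1.0 (fully open); "grip_force": force on a finger pad.
Only numpy, scipy, OpenCV 4.12 (cv2) and the standard library are available. Lean on these libraries where they do the work, as an engineer would, in place of code of your own. Each camera call takes 0.05 s, during which the arm holds its last target. There are 200 camera calls.

## Working session

There is one attempt and no reset: what is moved stays moved. The work goes in short steps, Python scripts to look and compute and a tool call to move; the robot and the scene stay as the last step left them, time stands still between calls to the robot, and variables do not carry over. Pictures are saved under pics/ and viewed, at most 10 in all, crops included, and the job is handed in when it is done.

Besides the shell and the picture viewer there is one more tool, called after "Emit:" as a command line: name --argument value ..., lists and objects as JSON in quotes. carry_out: Moves the arm, as the interface text tells. Its arguments: {"type":"object","properties":{"series":{"type":"array"},"squeeze":{"type":"number"}},"required":["series"]}

```bash
mkdir -p pics; ls; python3 - <<'E'
from cell import env
import cv2,numpy as np
for n in("scene","top"):
    im=env.get_image(n); cv2.imwrite(f"pics/{n}0.png",im[:,:,::-1])
    c=env.calibration(n); print(n,c)
print(env.calibration("wrist"))
print(env.observe())
E
```

```text
pics
scene {'mtx': array([[467.55926254,   0.        , 325.76023893],
       [  0.        , 467.55926254, 195.94325648],
       [  0.        ,   0.        ,   1.        ]]), 'world_to_cam': array([[-0.56466761, -0.824986  , -0.02342198,  0.33607226],
       [ 0.32300011, -0.24701737,  0.91359365, -0.18455725],
       [-0.75948761,  0.50831143,  0.40595327, -1.99931822],
       [ 0.        ,  0.        ,  0.        ,  1.        ]])}
top {'mtx': array([[371.27541011,   0.        , 317.35168275],
       [  0.        , 371.27541011, 204.17953837],
       [  0.        ,   0.        ,   1.        ]]), 'world_to_cam': array([[-0.01224991, -0.99987975, -0.0095097 ,  0.04980986],
       [ 0.98367707, -0.0137578 ,  0.17941611, -0.53034197],
       [-0.17952537, -0.00715664,  0.98372731, -1.43649679],
       [ 0.        ,  0.        ,  0.        ,  1.        ]])}
{'mtx': array([[309.70691629,   0.        , 323.37868215],
       [  0.        , 309.70691629, 200.82409239],
       [  0.        ,   0.        ,   1.        ]]), 'hand_eye': array([[ 2.65626424e-04,  9.64144879e-01,  2.65376302e-01,
 
[... 362 characters left out ...]
 1.93558310e-05,
        1.34799701e+00, -2.02790702e-01]), 'dq': array([-0.00060434, -0.00205864, -0.00357632, -0.00067523,  0.00089604,
       -0.00181134]), 'tau': array([ 3.35740035e-03, -4.46968353e+01, -2.91249222e+01, -2.68071708e-04,
        6.32627241e-03, -5.44006184e-06]), 'position': array([ 0.18483143, -0.5175283 ,  0.24154221]), 'tool_rot': array([[ 9.41822407e-01,  3.36110855e-01, -2.15604546e-04],
       [ 3.36110735e-01, -9.41821002e-01,  1.66525910e-03],
       [ 3.56650770e-04, -1.64084533e-03, -9.99998590e-01]]), 'force': array([-0.1003451 , -0.60023764, -0.61805535]), 'torque': array([0.00573834, 0.02655807, 0.02301417]), 'grip_force': 0.0, 'opening': 1.0005899750973528}
```

View pics/top0.png

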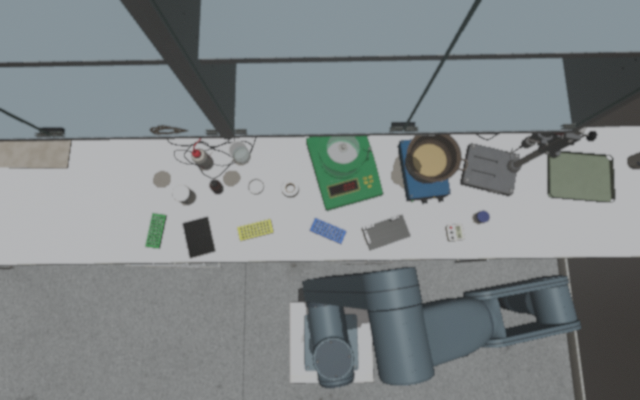

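View pics/scene0.png

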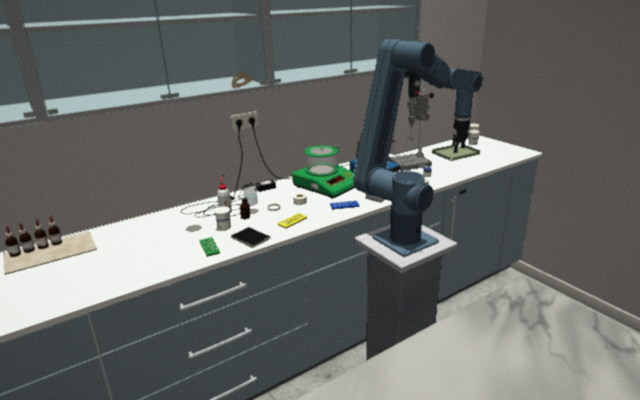

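```bash
cat > h.py <<'E'
from cell import env
import cv2,numpy as np
def ray(name,uv,z):
    c=env.calibration(name);K=c["mtx"];M=c["world_to_cam"]
    uv=np.atleast_2d(uv).astype(float)
    d=np.c_[(uv[:,0]-K[0,2])/K[0,0],-(uv[:,1]-K[1,2])/K[1,1],-np.ones(len(uv))]
    R=M[:3,:3];o=-R.T@M[:3,3];d=d@R
    z=np.broadcast_to(z,len(uv)); return o+d*((z-o[2])/d[:,2])[:,None]
def wpose():
    s=env.observe();T=np.eye(4);T[:3,:3]=s["tool_rot"];T[:3,3]=s["position"];return T
def wray(T,uv,z):
    c=env.calibration("wrist");K=c["mtx"];W=T@c["hand_eye"]
    uv=np.atleast_2d(uv).astype(float)
    a=(uv[:,0]-K[0,2])/K[0,0];b=(uv[:,1]-K[1,2])/K[1,1];r=np.hypot(a,b)+1e-12
    d=np.c_[a/r*np.sin(r),-b/r*np.sin(r),-np.cos(r)]@W[:3,:3].T
    o=W[:3,3];return o+d*((z-o[2])/d[:,2])[:,None]
def wproj(T,P):
    c=env.calibration("wrist");K=c["mtx"];W=np.linalg.inv(T@c["hand_eye"])
    q=np.atleast_2d(P)@W[:3,:3].T+W[:3,3]
    n=np.hypot(q[:,0],q[:,1]);th=np.arctan2(n,-q[:,2])
    return np.c_[K[0,2]+K[0,0]*th*q[:,0]/n,K[1,2]-K[1,1]*th*q[:,1]/n]
def mask(im,col):
    h=cv2.cvtColor(im,cv2.COLOR_RGB2HSV)
    lo,hi={"blue":((105,110,60),(125,255,255)),"yellow":((22,90,90),(34,255,255))}[col]
    return cv2.morphologyEx(cv2.inRange(h,lo,hi),cv2.MORPH_CLOSE,np.ones((7,7)))
def quad(im,col,lim=None):
    m=mask(im,col)
    cs=cv2.findContours(m,cv2.RETR_EXTERNAL,cv2.CHAIN_APPROX_NONE)[0]
    return sorted(cs,key=cv2.contourArea)[::-1]
E
python3 - <<'E'
from h import *
im=cv2.imread("pics/top0.png")[:,:,::-1].copy()
cv2.imwrite("pics/top_crop.png",cv2.resize(im[175:265,130:500],(800,195),interpolation=cv2.INTER_CUBIC)[:,:,::-1])
for col in("blue","yellow"):
    for c in quad(im,col)[:3]:
        p=ray("top",c[:,0],0.014)
        r=cv2.minAreaRect(p[:,:2].astype(np.float32)*1000)
        print(col,cv2.contourArea(c),c[:,0].mean(0),r)
print(ray("top",[(386,232),(231,178),(199,237)],0.02))
E
```

```text
blue 6.5 [313.57142857 224.38095238] ((453.3331604003906, 58.90177917480469), (7.277891159057617, 41.83650207519531), 62.96506881713867)
blue 3.0 [340.7 238.5] ((396.39453125, -48.7167854309082), (5.371892929077148, 21.658214569091797), 62.201175689697266)
blue 1.5 [343.4 232.8] ((417.58514404296875, -60.89620590209961), (4.031904220581055, 8.130571365356445), 88.58836364746094)
yellow 208.5 [255.06593407 229.86813187] ((435.5879211425781, 296.96002197265625), (44.537784576416016, 131.0829315185547), 12.964629173278809)
yellow 22.0 [367.92857143 180.64285714] ((630.4046630859375, -167.7650909423828), (40.38674545288086, 26.264129638671875), 11.697787284851074)
[[ 0.41873469 -0.23109976  0.02      ]
 [ 0.65122253  0.39907202  0.02      ]
 [ 0.40852944  0.52088652  0.02      ]]
```

View pics/top_crop.png

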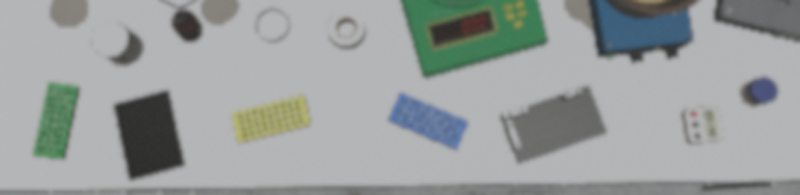

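Emit:
carry_out --series '[{"dp":[235,288,-70],"twist":86,"hand":1},{"dp":[235,288,-70],"twist":86,"hand":1},{"dp":[235,288,-70],"twist":86,"hand":1},{"dp":[235,288,-70],"twist":86,"hand":1},{"dp":[235,288,-70],"twist":86,"hand":1},{"dp":[235,288,-70],"twist":86,"hand":1},{"dp":[235,288,-70],"twist":86,"hand":1},{"dp":[235,288,-70],"twist":86,"hand":1},{"dp":[235,288,-70],"twist":86,"hand":1},{"dp":[235,288,-70],"twist":86,"hand":1}]'

```text
time: 1.35
position: [0.4197, -0.2301, 0.1722]
tool_rot: [[-0.266, 0.964, -0.0], [0.964, 0.266, 0.0], [0.0, -0.0, -1.0]]
force: [-0.3, -0.8, -0.6]
opening: 1.005
grip_force: 0.0
```

```bash
python3 - <<'E'
from h import *
T=wpose();im=env.get_image("wrist");np.save("T1.npy",T)
cv2.imwrite("pics/w1.png",im[:,:,::-1]);print(T,env.observe()["dq"])
for col in("blue","yellow"):
    for c in quad(im,col)[:2]:
        r=cv2.minAreaRect((wray(T,c[:,0],0.014)[:,:2]*1000).astype(np.float32))
        print(col,cv2.contourArea(c),c[:,0].mean(0),r)
E
```

```text
[[-2.65723328e-01  9.64049294e-01 -2.68604033e-04  4.19693610e-01]
 [ 9.64049280e-01  2.65723394e-01  2.51353774e-04 -2.30063789e-01]
 [ 3.13691804e-04 -1.92156964e-04 -9.99999932e-01  1.72168857e-01]
 [ 0.00000000e+00  0.00000000e+00  0.00000000e+00  1.00000000e+00]] [-3.11269135e-03 -1.09781483e-03 -7.37554804e-05 -3.28036110e-04
 -2.17594925e-04 -1.49068201e-02]
blue 1199.5 [368.83850932   9.13043478] ((419.56103515625, -56.55574417114258), (70.42417907714844, 34.513267517089844), 19.372295379638672)
yellow 589.5 [542.04470588  78.49882353] ((638.792236328125, -32.07062530517578), (73.3921127319336, 160.04547119140625), 15.438464164733887)
yellow 327.5 [554.28767123 176.42465753] ((677.715087890625, -141.91738891601562), (42.280372619628906, 18.705474853515625), 12.974352836608887)
```

View pics/w1.png

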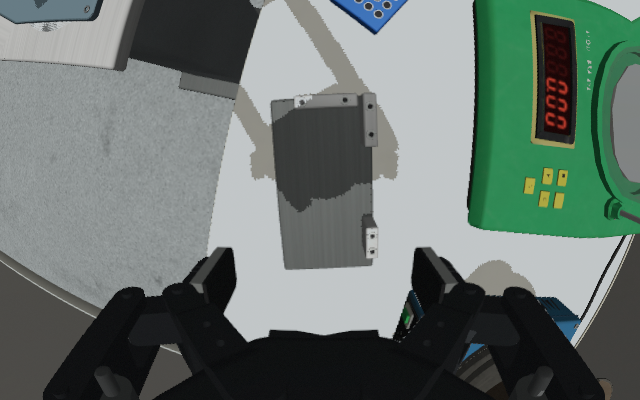

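```bash
python3 - <<'E'
from h import *
im=cv2.imread("pics/w1.png")
cv2.imwrite("pics/w1c.png",cv2.resize(im[80:280,260:400],(420,600),interpolation=cv2.INTER_CUBIC))
E
```

```text
(no output)
```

View pics/w1c.png

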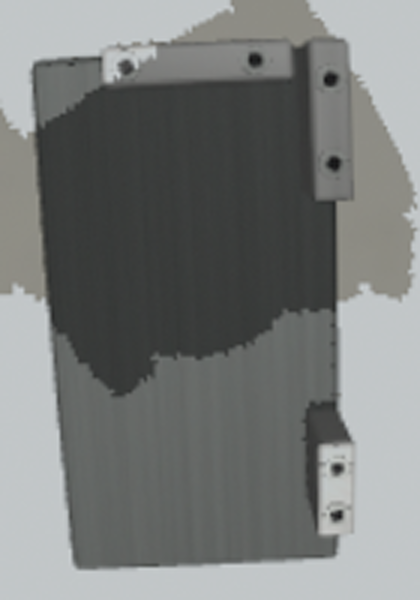

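```bash
python3 - <<'E'
from h import *
T=np.load("T1.npy")
f=lambda p,z:wray(T,np.array(p)/3.+[259.67,79.67],z)[:,:2]*1000
ff=f([(330,79),(333,163),(338,469),(337,516)],.041)
sf=f([(126,68),(256,60)],.041)
fl=f([(76,568),(337,556),(35,65)],.008)
# far-fence end edges, along y: piece1 lower end, piece2 upper, lower end
ends=f([(335,199),(335,442),(336,532),(104,66),(328,40)],.041)
sf_in=f([(109,84),(290,77)],.041)
v,_,_,_=0,0,0,0
c=ff.mean(0);u=np.linalg.svd(ff-c)[2][0];u*=np.sign(u[1])  # bed y axis
th=np.arctan2(-u[0],u[1]);print("yaw far",np.degrees(th),ff)
d=sf[1]-sf[0];print("yaw side",np.degrees(np.arctan2(d[1],d[0])))
e=fl[2]-fl[0];print("yaw floor",np.degrees(np.arctan2(-e[0],e[1])),np.linalg.norm(e))
x=np.array([np.cos(th),np.sin(th)]);y=np.array([-x[1],x[0]])
X0=(ff@x).mean()-6
print("x: far",ff@x-6,"floor left+84",fl[[0,2]]@x+84)
print("y: side holes-6",sf@y-6,"inner",sf_in@y,"floor+166",fl[:2]@y+166,"ends",ends[:4]@y+np.array([82-35,82+38,82+70,0]),"top end",ends[4]@y)
Y0=(sf@y).mean()-6
print("corner",X0*x+Y0*y,"bedfloor",(X0-29)*x+(Y0-70)*y)
E
```

```text
yaw far 18.371659138249125 [[ 437.29537922 -145.17902453]
 [ 444.80220159 -167.86989281]
 [ 474.07784644 -255.53785013]
 [ 478.86553896 -270.70829026]]
yaw side 19.01493822885183
yaw floor 18.028450031550182 174.0487022165083
x: far [363.24984743 363.22236248 363.37473144 363.13699105] floor left+84 [364.55022145 365.59278939]
y: side holes-6 [-276.03235588 -275.62572821] inner [-274.23345888 -274.75237484] floor+166 [-273.19321208 -273.41853153] ends [-262.81322323 -263.02681244 -261.40829519 -269.04417752] top end -264.4846082284039
corner [ 431.66777179 -147.28285531] bedfloor [ 426.20841812 -222.85530702]
```

Emit:
carry_out --series '[{"dp":[10,200,-20],"twist":-42,"hand":1},{"dp":[10,200,-20],"twist":-42,"hand":1},{"dp":[10,200,-20],"twist":-42,"hand":1},{"dp":[10,200,-20],"twist":-42,"hand":1},{"dp":[10,200,-20],"twist":-42,"hand":1},{"dp":[10,200,-20],"twist":-42,"hand":1}]'

```text
time: 2.15
position: [0.4299, -0.0298, 0.1524]
tool_rot: [[0.444, 0.896, 0.0], [0.896, -0.444, -0.0], [-0.0, 0.0, -1.0]]
force: [-0.4, 0.6, 0.7]
opening: 0.999
grip_force: 0.0
```

```bash
cat >> h.py <<'E'
def plate(im,T,col,z,amin=1500):
    for c in quad(im,col)[:2]:
        if cv2.contourArea(c)<amin: continue
        r=cv2.minAreaRect((wray(T,c[:,0],z)[:,:2]*1000).astype(np.float32))
        b=cv2.boxPoints(r);e=b[1]-b[0] if np.linalg.norm(b[1]-b[0])>np.linalg.norm(b[2]-b[1]) else b[2]-b[1]
        a=np.degrees(np.arctan2(-e[0],e[1]));a=(a+90)%180-90
        print(col,"area",cv2.contourArea(c),"px",c[:,0].mean(0).round(),"centre",np.round(r[0],1),"size",np.round(r[1],1),"yaw",round(float(a),2))
E
python3 - <<'E'
from h import *
T=wpose();im=env.get_image("wrist");np.save("T2.npy",T)
cv2.imwrite("pics/w2.png",im[:,:,::-1]);print(T)
for col in("blue","yellow"): plate(im,T,col,.014)
E
```

```text
[[ 4.44473800e-01  8.95791824e-01  2.22273470e-04  4.29902702e-01]
 [ 8.95791851e-01 -4.44473782e-01 -1.28603460e-04 -2.98485165e-02]
 [-1.64071981e-05  2.56271632e-04 -9.99999967e-01  1.52403298e-01]
 [ 0.00000000e+00  0.00000000e+00  0.00000000e+00  1.00000000e+00]]
blue area 9466.5 px [306. 156.] centre [430.5   4.2] size [138.   56.7] yaw -23.83
```

View pics/w2.png

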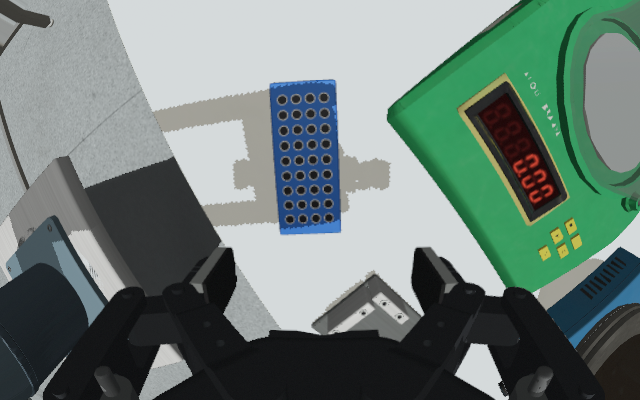

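Emit:
carry_out --series '[{"dp":[0.6,34,0],"twist":2.6,"hand":1},{"dp":[0.6,34,-60],"twist":2.6,"hand":1},{"dp":[0.6,34,-110],"twist":2.6,"hand":1},{"dp":[0.6,34,-142],"twist":2.6,"hand":1},{"dp":[0.6,34,-142],"twist":2.6,"hand":-1},{"dp":[0.6,34,-142],"twist":2.6,"hand":-1},{"dp":[0.6,34,-142],"twist":2.6,"hand":-1},{"dp":[0.6,34,-142],"twist":2.6,"hand":-1},{"dp":[0.6,34,-142],"twist":2.6,"hand":-1},{"dp":[0.6,34,-142],"twist":2.6,"hand":-1}]' --squeeze 40

```text
time: 3.45
position: [0.431, 0.0039, 0.011]
tool_rot: [[0.403, 0.915, 0.001], [0.915, -0.403, -0.0], [0.0, 0.001, -1.0]]
force: [-0.5, -0.6, 6.2]
opening: 0.669
grip_force: 43.9
```

Emit:
carry_out --series '[{"dp":[0,0,40],"twist":0,"hand":-1},{"dp":[0,0,70],"twist":0,"hand":-1},{"dp":[-7,-60,70],"twist":10.5,"hand":-1},{"dp":[-7,-115,70],"twist":21,"hand":-1},{"dp":[-7,-170,70],"twist":31.5,"hand":-1},{"dp":[-7,-232,70],"twist":42.2,"hand":-1},{"dp":[-7,-232,70],"twist":42.2,"hand":-1},{"dp":[-7,-232,40],"twist":42.2,"hand":-1},{"dp":[-7,-232,14],"twist":42.2,"hand":-1},{"dp":[-7,-232,14],"twist":42.2,"hand":-1}]'

```text
time: 4.7
position: [0.4219, -0.2267, 0.0226]
tool_rot: [[-0.316, 0.949, -0.004], [0.949, 0.316, 0.003], [0.004, -0.003, -1.0]]
force: [-0.4, 0.4, -2.0]
opening: 0.664
grip_force: 44.5
```

```bash
python3 - <<'E'
from h import *
T=wpose();im=env.get_image("wrist");np.save("T3.npy",T)
cv2.imwrite("pics/w3.png",cv2.resize(im[20:350,180:470],(527,600))[:,:,::-1]);print(T[:3,3],env.observe()["force"])
E
```

```text
[ 0.42192498 -0.22671081  0.02259465] [-0.12526181 -0.6698859  -1.43013932]
```

View pics/w3.png

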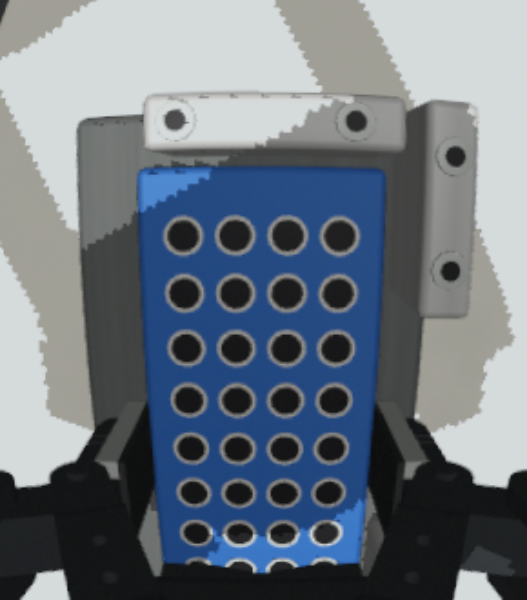

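Emit:
carry_out --series '[{"dp":[0,0,-3],"twist":0,"hand":-1},{"dp":[0,0,-5],"twist":0,"hand":-1},{"dp":[1,1,-5],"twist":0,"hand":-1},{"dp":[2,2,-5],"twist":0,"hand":-1},{"dp":[3,3,-5],"twist":0,"hand":-1},{"dp":[3.8,4.4,-5],"twist":0,"hand":-1},{"dp":[3.8,4.4,-5],"twist":0,"hand":-1}]' --squeeze 20

```text
time: 5.62
position: [0.4262, -0.2249, 0.0194]
tool_rot: [[-0.316, 0.949, -0.002], [0.949, 0.316, -0.002], [-0.001, -0.002, -1.0]]
force: [-6.6, -8.3, -1.2]
opening: 0.662
grip_force: 44.7
```

```bash
cat >> h.py <<'E'
BX=np.array([.9489,.3156]);BY=np.array([-.3156,.9489]);C=np.array([431.7,-146.0])
def bed(p): q=np.asarray(p)[...,:2]-C; return np.c_[q@BX,q@BY]
E
python3 - <<'E'
from h import *
T=wpose();im=env.get_image("wrist");np.save("T4.npy",T)
cv2.imwrite("pics/w4f.png",im[:,:,::-1])
cv2.imwrite("pics/w4.png",cv2.resize(im[60:260,240:460],(660,600),interpolation=cv2.INTER_CUBIC)[:,:,::-1]);print(T[:3,3],bed(T[:2,3]*1000),env.observe()["force"])
E
```

```text
[ 0.42623475 -0.22491933  0.01938139] [[-30.0929176  -73.16171661]] [-6.62427337 -7.59912475 -1.64856692]
```

View pics/w4.png

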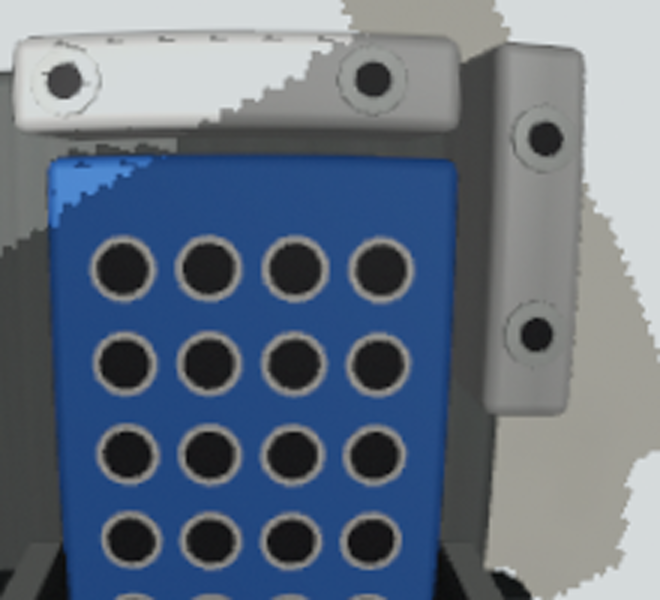

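```bash
python3 - <<'E'
from h import *
T=np.load("T4.npy")
f=lambda p,z:bed(wray(T,np.array(p)/3.+[239.67,59.67],z)*1000).round(1)
print("far inner top",f([(497,60),(486,405)],.041).tolist())
print("far holes",f([(545,138),(537,334)],.041).tolist(),"side holes",f([(64,80),(373,78)],.041).tolist())
print("side inner top",f([(60,130),(400,130)],.041).tolist())
print("plate R",f([(456,180),(440,530)],.022).tolist(),"L",f([(50,180),(66,530)],.022).tolist(),"end",f([(80,158),(430,159)],.022).tolist())
E
```

```text
far inner top [[-0.6, 8.2], [-0.5, -33.9]]
far holes [[5.5, -0.9], [5.5, -24.9]] side holes [[-51.5, 5.4], [-15.5, 5.3]]
side inner top [[-52.1, -0.6], [-12.3, -0.8]]
plate R [[-1.3, -6.6], [-1.1, -58.3]] L [[-57.5, -6.6], [-57.5, -58.3]] end [[-53.2, -3.7], [-5.0, -3.8]]
```

Emit:
carry_out --series '[{"dp":[-0.2,1.2,0],"twist":0,"hand":-1},{"dp":[-0.5,2.2,0],"twist":0,"hand":-1},{"dp":[-0.9,3.3,0],"twist":0,"hand":-1},{"dp":[-0.9,4,0],"twist":0,"hand":-1},{"dp":[-0.9,4,0],"twist":0,"hand":-1}]' --squeeze 20

```text
time: 6.3
position: [0.4254, -0.2223, 0.0193]
tool_rot: [[-0.316, 0.949, -0.001], [0.949, 0.316, -0.004], [-0.003, -0.003, -1.0]]
force: [-9.6, -13.9, -4.4]
opening: 0.663
grip_force: 44.3
```

```bash
cat >> h.py <<'E'
def check(T,im,col,z,fn=None):
    "plate's end and side edges in the bed frame, from the side-fence half of the colour mask"
    h=cv2.cvtColor(im,cv2.COLOR_RGB2HSV)
    m=mask(im,col);c=max(cv2.findContours(m,cv2.RETR_EXTERNAL,cv2.CHAIN_APPROX_NONE)[0],key=cv2.contourArea)
    p=bed(wray(T,c[:,0],z)*1000)
    p=p[p[:,1]>-100]; x,y=p.T
    mid=np.median(x)
    ym=y.max()
    R=p[(x>-15)&(y<ym-8)&(y>-45)];L=p[(x<-43)&(y<ym-8)&(y>-45)];E=p[(y>ym-4)&(x>-50)&(x<-8)]
    for n,q,i in(("R",R,0),("L",L,0),("end",E,1)):
        if len(q)>3:
            k=np.polyfit(q[:,1-i],q[:,i],1);print(n,len(q),"mean",round(float(np.median(q[:,i])),2),"slope deg",round(float(np.degrees(np.arctan(k[0]))),2))
E
python3 - <<'E'
from h import *
T=np.load("T4.npy");im=cv2.imread("pics/w4f.png")[:,:,::-1].copy();check(T,im,"blue",.022)
T=wpose();im=env.get_image("wrist");np.save("T5.npy",T);cv2.imwrite("pics/w5f.png",im[:,:,::-1]);check(T,im,"blue",.022)
print(bed(T[:2,3]*1000))
E
```

```text
R 77 mean -1.36 slope deg 0.09
L 78 mean -57.83 slope deg 0.11
end 102 mean -3.75 slope deg -0.05
R 83 mean -1.36 slope deg 0.19
L 83 mean -57.8 slope deg 0.22
end 102 mean -1.07 slope deg 0.02
[[-30.03487636 -70.45848202]]
```

Emit:
carry_out --series '[{"dp":[0.2,0.9,0],"twist":0,"hand":-1},{"dp":[0.3,1.7,0],"twist":0,"hand":-1},{"dp":[0.3,1.7,0],"twist":0,"hand":-1}]'

```text
time: 6.72
position: [0.4255, -0.2223, 0.0194]
tool_rot: [[-0.316, 0.949, -0.002], [0.949, 0.316, -0.006], [-0.005, -0.004, -1.0]]
force: [-12.8, -20.2, -6.9]
opening: 0.669
grip_force: 44.0
```

```bash
python3 - <<'E'
from h import *
T=wpose();im=env.get_image("wrist");check(T,im,"blue",.022)
print(bed(T[:2,3]*1000))
E
```

```text
R 83 mean -1.33 slope deg 0.23
L 83 mean -57.79 slope deg 0.21
end 102 mean -1.16 slope deg -0.07
[[-29.95471708 -70.43939421]]
```

Emit:
carry_out --series '[{"dp":[0,0,0],"twist":0,"hand":1},{"dp":[0,0,0],"twist":0,"hand":1},{"dp":[0,0,0],"twist":0,"hand":1},{"dp":[0,0,0],"twist":0,"hand":1},{"dp":[0,0,40],"twist":0,"hand":1},{"dp":[0,0,100],"twist":0,"hand":1},{"dp":[0,0,100],"twist":0,"hand":1}]'

```text
time: 7.65
position: [0.4295, -0.2198, 0.1238]
tool_rot: [[-0.317, 0.948, 0.007], [0.948, 0.317, -0.006], [-0.008, 0.005, -1.0]]
force: [0.3, -0.7, 0.2]
opening: 0.997
grip_force: 0.0
```

```bash
python3 - <<'E'
from h import *
T=wpose();im=env.get_image("wrist");check(T,im,"blue",.022);plate(im,T,"blue",.022);print(bed([[431-0,0]]))
cv2.imwrite("pics/w6.png",cv2.resize(im[60:300,230:430],(500,600),interpolation=cv2.INTER_CUBIC)[:,:,::-1])
E
```

```text
R 47 mean -1.31 slope deg -0.47
L 47 mean -57.78 slope deg 0.69
end 57 mean -1.43 slope deg -0.12
blue area 11887.5 px [317. 196.] centre [ 425.8 -222.2] size [ 57.5 138.6] yaw 18.32
[[ 45.41337 138.76032]]
```

View pics/w6.png

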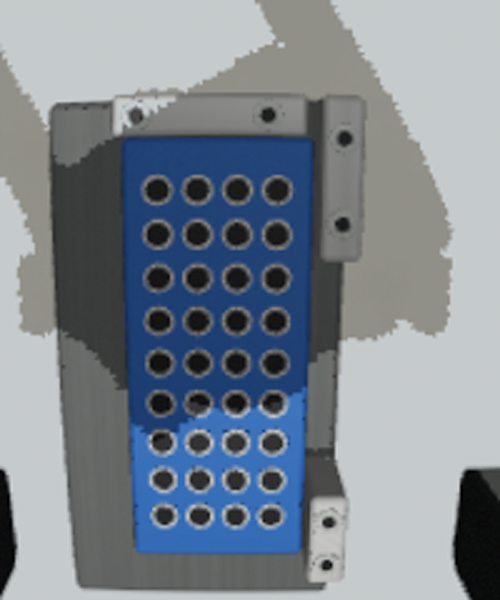

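Emit:
carry_out --series '[{"dp":[8,60,40],"twist":0,"hand":1},{"dp":[8,480,40],"twist":-5,"hand":1},{"dp":[8,480,40],"twist":-5,"hand":1},{"dp":[8,480,40],"twist":-5,"hand":1},{"dp":[8,480,40],"twist":-5,"hand":1},{"dp":[8,480,40],"twist":-5,"hand":1},{"dp":[8,480,40],"twist":-5,"hand":1},{"dp":[8,480,40],"twist":-5,"hand":1},{"dp":[8,480,40],"twist":-5,"hand":1},{"dp":[8,480,40],"twist":-5,"hand":1},{"dp":[8,480,40],"twist":-5,"hand":1}]'

```text
time: 9.07
position: [0.4344, 0.2608, 0.1587]
tool_rot: [[-0.231, 0.973, -0.001], [0.973, 0.231, -0.001], [-0.0, -0.002, -1.0]]
force: [-0.3, 0.8, -0.5]
opening: 0.999
grip_force: 0.0
```

```bash
python3 - <<'E'
from h import *
T=wpose();im=env.get_image("wrist");cv2.imwrite("pics/w7.png",im[:,:,::-1]);plate(im,T,"yellow",.014);print(T,np.degrees(np.arctan2(T[1,1],T[0,1])))
E
```

```text
yellow area 9270.5 px [336. 149.] centre [438.  299.2] size [ 57.3 137.5] yaw 13.49
[[-2.30933245e-01  9.72968542e-01 -1.43307710e-03  4.34420200e-01]
 [ 9.72969518e-01  2.30932382e-01 -7.43308656e-04  2.60786770e-01]
 [-3.92272031e-04 -1.56599501e-03 -9.99998697e-01  1.58656977e-01]
 [ 0.00000000e+00  0.00000000e+00  0.00000000e+00  1.00000000e+00]] 13.351987830659752
```

View pics/w7.png

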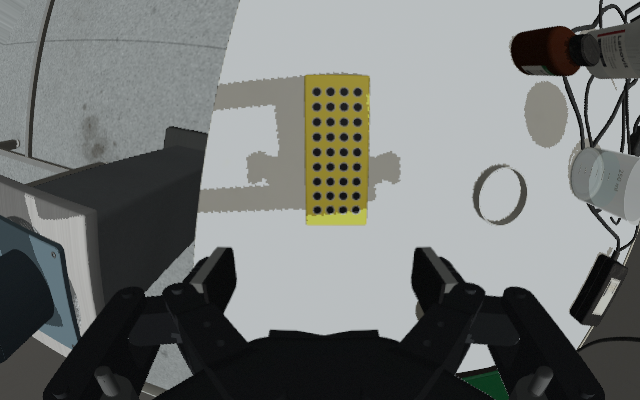

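Emit:
carry_out --series '[{"dp":[3.6,38.4,-10],"twist":0.1,"hand":1},{"dp":[3.6,38.4,-60],"twist":0.1,"hand":1},{"dp":[3.6,38.4,-115],"twist":0.1,"hand":1},{"dp":[3.6,38.4,-148],"twist":0.1,"hand":1},{"dp":[3.6,38.4,-148],"twist":0.1,"hand":-1},{"dp":[3.6,38.4,-148],"twist":0.1,"hand":-1},{"dp":[3.6,38.4,-148],"twist":0.1,"hand":-1},{"dp":[3.6,38.4,-148],"twist":0.1,"hand":-1},{"dp":[3.6,38.4,-148],"twist":0.1,"hand":-1},{"dp":[3.6,38.4,-148],"twist":0.1,"hand":-1}]' --squeeze 40

```text
time: 10.38
position: [0.4388, 0.3007, 0.0122]
tool_rot: [[-0.234, 0.972, 0.001], [0.972, 0.234, 0.0], [0.0, 0.001, -1.0]]
force: [-0.4, -1.4, 5.6]
opening: 0.663
grip_force: 44.7
```

Emit:
carry_out --series '[{"dp":[0,0,45],"twist":0,"hand":-1},{"dp":[0,0,85],"twist":0,"hand":-1},{"dp":[-5,-55,85],"twist":1,"hand":-1},{"dp":[-9,-110,85],"twist":2,"hand":-1},{"dp":[-11,-165,85],"twist":3,"hand":-1},{"dp":[-12,-220,85],"twist":4,"hand":-1},{"dp":[-13,-275,85],"twist":4.9,"hand":-1},{"dp":[-14,-330,85],"twist":4.9,"hand":-1},{"dp":[-15,-385,85],"twist":4.9,"hand":-1},{"dp":[-16,-440,85],"twist":4.9,"hand":-1},{"dp":[-16,-490,85],"twist":4.9,"hand":-1},{"dp":[-16,-520,85],"twist":4.9,"hand":-1},{"dp":[-16,-528,85],"twist":4.9,"hand":-1},{"dp":[-16,-528,85],"twist":4.9,"hand":-1},{"dp":[-16,-528,60],"twist":4.9,"hand":-1},{"dp":[-16,-528,35],"twist":4.9,"hand":-1},{"dp":[-16,-528,28],"twist":4.9,"hand":-1},{"dp":[-16,-528,28],"twist":4.9,"hand":-1}]'

```text
time: 12.62
position: [0.4222, -0.2264, 0.0393]
tool_rot: [[-0.317, 0.948, -0.001], [0.948, 0.317, 0.001], [0.001, -0.0, -1.0]]
force: [0.5, -0.5, -1.4]
opening: 0.666
grip_force: 43.9
```

```bash
python3 - <<'E'
from h import *
s=env.observe();T=wpose();im=env.get_image("wrist");np.save("T8.npy",T);cv2.imwrite("pics/w8.png",im[:,:,::-1]);check(T,im,"yellow",T[2,3]+.002)
print(T[:3,3],bed(T[:2,3]*1000),np.degrees(np.arctan2(T[1,1],T[0,1])),s["force"])
E
```

```text
R 75 mean -5.73 slope deg -0.42
L 75 mean -62.14 slope deg 0.31
end 101 mean -4.46 slope deg 0.1
[ 0.42220749 -0.22640978  0.03925346] [[-34.38477005 -73.30500029]] 18.506866181506897 [ 0.49222549 -0.47899868 -1.40700858]
```

Emit:
carry_out --series '[{"dp":[0,0,-3],"twist":0,"hand":-1},{"dp":[0,0,-5],"twist":0,"hand":-1},{"dp":[0.9,1.4,-5],"twist":0,"hand":-1},{"dp":[1.8,2.8,-5],"twist":0,"hand":-1},{"dp":[2.7,4.3,-5],"twist":0,"hand":-1},{"dp":[3.5,5.9,-5],"twist":0,"hand":-1},{"dp":[3.5,5.9,-5],"twist":0,"hand":-1}]' --squeeze 20

```text
time: 13.55
position: [0.4252, -0.2221, 0.0343]
tool_rot: [[-0.316, 0.949, -0.001], [0.949, 0.316, -0.001], [-0.0, -0.001, -1.0]]
force: [-3.7, -3.9, -1.2]
opening: 0.662
grip_force: 44.0
```

```bash
python3 - <<'E'
from h import *
s=env.observe();T=wpose();im=env.get_image("wrist");cv2.imwrite("pics/w9.png",im[:,:,::-1]);check(T,im,"yellow",.036)
print(T[:3,3],bed(T[:2,3]*1000),bed(s["force"][:2]*1+C))
E
```

```text
R 82 mean -1.42 slope deg 0.08
L 82 mean -57.9 slope deg 0.38
end 101 mean -1.16 slope deg -0.07
[ 0.42520816 -0.22210175  0.03430233] [[-30.17782006 -70.16412613]] [[-4.76776179 -2.55162899]]
```

Emit:
carry_out --series '[{"dp":[0.4,0.8,0],"twist":0,"hand":-1},{"dp":[0.8,1.5,0],"twist":0,"hand":-1},{"dp":[0.8,1.5,0],"twist":0,"hand":-1}]'

```text
time: 13.98
position: [0.4253, -0.222, 0.0343]
tool_rot: [[-0.316, 0.949, -0.002], [0.949, 0.316, -0.003], [-0.002, -0.003, -1.0]]
force: [-8.8, -10.0, -0.9]
opening: 0.66
grip_force: 44.0
```

```bash
python3 - <<'E'
from h import *
s=env.observe();T=wpose();im=env.get_image("wrist");check(T,im,"yellow",.036)
print(T[:3,3],bed(T[:2,3]*1000),bed(s["force"][:2]*1+C))
E
```

```text
R 82 mean -1.31 slope deg 0.11
L 82 mean -57.8 slope deg 0.55
end 101 mean -1.11 slope deg 0.06
[ 0.42530768 -0.22196349  0.03433978] [[-30.03974601 -70.06433872]] [[-11.48799424  -6.67636535]]
```

Both contacts have force and the plate no longer moves, so it is flush. Next: release, lift and check.

Emit:
carry_out --series '[{"dp":[0,0,0],"twist":0,"hand":1},{"dp":[0,0,0],"twist":0,"hand":1},{"dp":[0,0,0],"twist":0,"hand":1},{"dp":[0,0,0],"twist":0,"hand":1},{"dp":[0,0,40],"twist":0,"hand":1},{"dp":[0,0,100],"twist":0,"hand":1},{"dp":[0,0,100],"twist":0,"hand":1},{"dp":[0,0,100],"twist":0,"hand":1},{"dp":[0,0,100],"twist":0,"hand":1}]'

```text
time: 15.15
position: [0.4257, -0.2193, 0.1329]
tool_rot: [[-0.316, 0.949, -0.002], [0.949, 0.316, 0.002], [0.003, -0.002, -1.0]]
force: [0.1, 0.4, -0.1]
opening: 0.997
grip_force: 0.0
```

```bash
python3 - <<'E'
from h import *
T=wpose();im=env.get_image("wrist");cv2.imwrite("pics/w10.png",im[:,:,::-1]);check(T,im,"yellow",.036);plate(im,T,"yellow",.036)
m=mask(im,"blue");c=max(cv2.findContours(m,cv2.RETR_EXTERNAL,cv2.CHAIN_APPROX_NONE)[0],key=cv2.contourArea)
print("blue visible px",int((m[60:300,230:430]>0).sum()),cv2.boundingRect(c))
s=env.observe();print(s["position"],s["force"])
E
```

```text
R 49 mean -1.19 slope deg -0.19
L 49 mean -57.61 slope deg 1.13
end 58 mean -0.92 slope deg 0.03
yellow area 12332.5 px [322. 201.] centre [ 425.7 -222. ] size [ 58. 139.] yaw 18.4Traceback (most recent call last):
  File "<stdin>", line 3, in <module>
ValueError: max() iterable argument is empty
```

```bash
python3 -c "
from cell import env
print(env.sign_off())"
```

```text
the job is handed in; nothing more can be done
None
```

I stacked both plates in the bed corner, blue under yellow, pushed them flush against both fences, released them and handed the job in at about 15 s. The last picture showed yellow within 0.5 mm of where I had measured blue as flush, with blue hidden beneath it, and hand-in returned no verdict.

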